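# Pull the bearing crate up to the stop bar

### The arm

A 6-joint arm with a two-finger parallel gripper is mounted at the origin on the work surface. World frame = base frame: x ahead of the robot, y to its left, z up, the work surface at z = 0. Lengths are in m, angles in rad, forces in N, time in s.
With the tool pointing down it reaches from about 0.25 to 0.775 m from the base axis. Payload 4 kg.
Tool frame: the origin (TCP) lies on the mounting face of the last link; the fingertips stand 173 mm ahead of it and the grasp point (between the pads) lies 155 mm ahead of it (bot.grip_depth is the distance from the TCP to the grasp point, in m); z points along the fingers, y is the line along which they close (so a half turn about z gives the same grasp; the last joint's range is limited). The gripper opens to 85 mm and grips with 20 to 120 N. Pads are 22 mm wide; open, the fingers measure 114 mm over their backs; the gripper's body (76 mm by 85 mm) begins 54 mm behind the grasp point. The pads swing forward as they close: fully open they stand 13 mm farther back than shut.
Start: joints at [-1.448, 0.087, 1.371, -0, 1.684, -0.103], TCP at [0.123, -0.536, 0.405] pointing down, gripper open.
Joint ranges: [-3.1, 3.1], [-0.76, 2.03], [0.27, 2.55], [-1.08, 4.22], [0.17, 2.65], [-2.57, 2.57]. Speed limits (rad/s): [2.79, 2.79, 3.14, 3.14, 3.14, 3.14].

### API

Orientations are given as a rotation vector (axis times angle).
In Python, from rig import bot, status, cams, job gives the robot as it stands. Calls block until the motion is done:
- bot.goto(position, orientation): joint-space move of the TCP to a pose.
- bot.line_to(position, speed=0.15, ori=None, contact_N=None): straight line of the TCP; ori=None keeps the orientation; speed is the mean speed in m/s. With contact_N (N) it stops when the force on the tool has changed by that much, and returns True; else False.
- bot.set_joints(angles): joint-space move.
- bot.set_gripper(opening): opening from 0.0 (shut) to 1.0 (fully open); the grip force is fixed at half the most; returns when the fingers have stopped.
- bot.sleep(seconds).
- bot.inverse_kinematics(position, orientation): joint angles nearest the present ones, or None.
- status.get_state(): the state.
- cams.snapshot(name): name is "side" or "top"; returns (picture, depth): 400x640x3 uint8, red, green, blue; 400x640 float32, m along the optical axis (not along the pixel's ray), 0 where there is no reading.
- cams.get_calibration(name): a dict with "camera_matrix" (3x3 intrinsics, pixels), "k1" (the pictures are not rectified: a ray, as slopes to the right and down, at radius r is drawn at 1 + k1 r^2 times it, then the intrinsics apply), "cam_to_world" (4x4, takes a point from camera to world coordinates). Camera axes: x right, y down, z forward; pixel columns grow to the right and rows downward; lengths in m; the calibration is good to about 2 mm. A picture is of the moment at which its call begins. get_calibration takes no time and is no camera call.
A pose or a line that the arm cannot do raises bot.MotionError and nothing moves.
- job.close_job(): hands the job in; it is judged then, once.
The state is a dict: "time": time; "joints": joint angles; "dq": joint speeds; "joint_efforts": joint torques, N m; "eef_pos": TCP position; "eef_rot": TCP orientation; "wrist_force": force on the tool from outside, world axes, zero at the start; "torque": the same for the moment, N m; "grip_width": opening from 0.0 (shut) to 1.0 (fully open); "finger_force": force on a finger pad.
Only numpy, scipy, OpenCV 4.12 (cv2) and the standard library are available. Lean on these libraries where they do the work, as an engineer would, in place of code of your own. Each camera call takes 0.05 s, during which the arm holds its last target. There are 200 camera calls.

### The job

Two identical red crates stand towards the back of the assembly bench. Take the one holding the single large bearing ring: hook behind its far rim and drag it towards you along the bench until its near side rests squarely against the blue stop bar. Do not lift or tip it, keep the bearing inside, and leave the other crate, with the three small sleeves, where it stands.

Things in the scene. Friction and masses are not known exactly. Their poses are not given: they have to be found in the camera images.
- crate: The crate to move: open red plastic crate holding one large bearing ring, 0.5 to 0.9 kg in all. Over its rim 100 mm deep (x), 140 mm wide (y), 60 mm high; the rim juts 4 mm outward, 50 to 60 mm up; walls and floor 4 mm. Origin: centre of underside; +x is the far side (far rim at x = +50 mm). Slides on the bench. Starts turned up to 0.17 rad; the bench beyond its far rim is empty.
- bearing: Steel bearing ring lying flat and loose in the crate to move: 76 mm outer and 48 mm inner diameter, 34 mm high. Origin: centre of its underside.
- other_crate: Bystander: a crate of the same make, size and frame as the crate to move, but holding three small dark steel sleeves (36 mm diameter, 40 mm high). It stands beside the other, 20 mm or more away, on either side.
- stop: Blue painted steel stop bar fixed to the bench across the robot's front, nearer to the robot than the crates: 20 mm thick (its x), 480 mm long (its y), 60 mm high, turned up to 0.08 rad. Origin: centre of the bar's underside; the face towards the crates is at x = +10 mm. A 4 mm high foot flange with bolts lies on the robot's side only.
Things that resemble listed ones, but are neither listed nor needed, are in the scene too. What is shaped like the crate but orange or yellow is not meant.

How it is judged:
By the outcome, as a careful person would: the job done as asked, in the order asked, and still so for the second after the job is handed in, with the robot touching nothing.
It also fails if it takes over 32 s, if anything falls off the work surface, if the arm or the gripper's body presses on something with over 40 N, if the wrist force passes 120 N, or if a joint passes its speed limit or range.

## Working session

There is one attempt and no reset: what is moved stays moved. The work goes in short steps, each a Python script; the robot and the scene stay as the last script left them, time stands still between calls to the robot, and variables do not carry over. Pictures are saved under pics/ and viewed, at most 10 in all, crops included, and the job is handed in when it is done.

```bash
mkdir -p pics; cat > h.py <<'E'
import numpy as np, cv2
from rig import bot,status,cams,job
def cloud(name):
    p,d=cams.snapshot(name); c=cams.get_calibration(name)
    K=np.array(c["camera_matrix"],float);T=np.array(c["cam_to_world"])
    v,u=np.mgrid[0:400,0:640].astype(float)
    x=(u-K[0,2])/K[0,0]; y=(v-K[1,2])/K[1,1]; a,b=x.copy(),y.copy()
    for _ in range(8):
        s=1+c["k1"]*(a*a+b*b); a,b=x/s,y/s
    P=np.stack([a*d,b*d,d],-1)@T[:3,:3].T+T[:3,3]
    P[d==0]=np.nan
    return p,P
def save(p,n): cv2.imwrite("pics/"+n,cv2.cvtColor(p,cv2.COLOR_RGB2BGR))
E
python3 - <<'E'
from h import *
for n in("top","side"):
    p,P=cloud(n); save(p,n+"1.png"); np.save(n+"P.npy",P); np.save(n+"p.npy",p); print(cams.get_calibration(n))
print(status.get_state())
E
```

```text
{'camera_matrix': array([[451.82136512,   0.        , 327.19106693],
       [  0.        , 451.82136512, 201.87038077],
       [  0.        ,   0.        ,   1.        ]]), 'k1': -0.09170119280177717, 'cam_to_world': array([[-1.77274596e-02, -9.96913241e-01,  7.64835128e-02,
         5.30059010e-01],
       [-9.99842301e-01,  1.75948939e-02, -2.40680944e-03,
         6.49107818e-02],
       [ 1.05366090e-03, -7.65141181e-02, -9.97067941e-01,
         1.18571055e+00],
       [ 0.00000000e+00,  0.00000000e+00,  0.00000000e+00,
         1.00000000e+00]])}
{'camera_matrix': array([[400.80342856,   0.        , 314.80523222],
       [  0.        , 400.80342856, 200.78486425],
       [  0.        ,   0.        ,   1.        ]]), 'k1': -0.05755826299696018, 'cam_to_world': array([[ 0.87367523, -0.32464459,  0.36234993,  0.29592592],
       [-0.48633885, -0.56306236,  0.66815815, -0.53393609],
       [-0.01288832, -0.75997807, -0.64982091,  0.61385755],
       [ 0.        ,  0.        ,  0.        ,  1.        ]])}
{'time': 0.1, 'joints': array([-1.44809736e+00,  8.78909639e-02,  1.37211340e+00,  1.19570980e-05,
        1.68362936e+00, -1.03104915e-01]), 'dq': array([-7.85187512e-05, -2.65395289e-03, -3.96892289e-03,  1.33290877e-03,
       -7.05436796e-04,  1.12729389e-03]), 'joint_efforts': array([ 1.92888176e-03, -3.53014505e+01, -3.14218605e+01, -1.80558418e-04,
        7.95282482e-03, -1.01306449e-05]), 'eef_pos': array([ 0.12312099, -0.53593307,  0.40364523]), 'eef_rot': array([-3.11956288e+00, -3.53710977e-01,  1.27375692e-05]), 'wrist_force': array([-0.48362679,  0.14216459,  0.18240606]), 'torque': array([0.00923759, 0.01507351, 0.00289259]), 'finger_force': 0.0, 'grip_width': 1.0002761798905218}
```

View pics/top1.png

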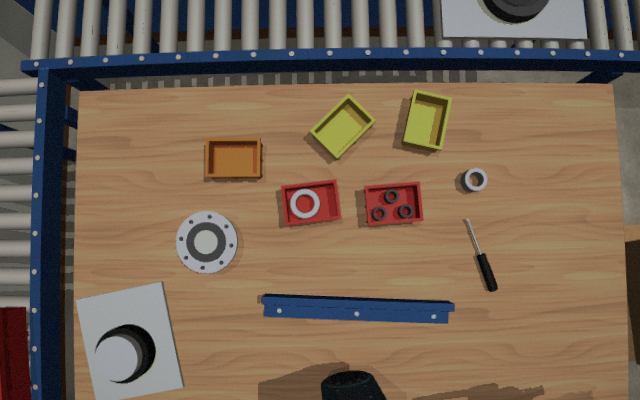

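View pics/side1.png

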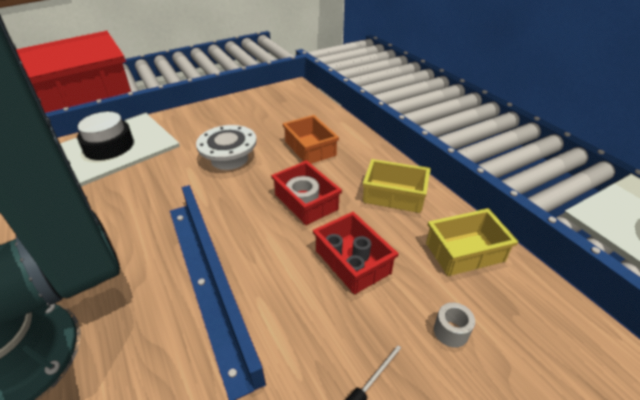

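Top view: the target crate, with the ring, is at about (311,203). The sleeve crate is at (393,204), the stop bar runs from (264,300) to (452,312), and a yellow crate sits behind at (342,127).

```bash
cat >> h.py <<'E'
def rect(P,m):
    (c,s,a)=cv2.minAreaRect(P[m][:,:2].astype(np.float32)*1000)
    return np.round(c,1),np.round(s,1),round(a,2),int(m.sum())
def masks(p,P):
    h=cv2.cvtColor(p,cv2.COLOR_RGB2HSV); H,S,V=[h[...,i].astype(int) for i in range(3)]
    z=P[...,2]; R=(P[...,0]>.2)&(P[...,0]<.75)&(abs(P[...,1])<.35)
    red=((H<5)|(H>172))&(S>130)&R&(z>.05)&(z<.075)
    blue=(H>100)&(H<125)&(S>100)&R&(z>.05)&(z<.072)
    return red,blue
def clean(m):
    n,l,st,_=cv2.connectedComponentsWithStats(m.astype(np.uint8),connectivity=8)
    return [l==i for i in range(1,n) if st[i,4]>40]
E
python3 - <<'E'
from h import *
for n in("top","side"):
    p=np.load(n+"p.npy");P=np.load(n+"P.npy")
    r,b=masks(p,P)
    for nm,m in(("red",r),("blue",b)):
        for k in clean(m): print(n,nm,rect(P,k),np.round(np.nanmedian(P[k],0),3))
    if n=="top":
        m=(P[...,2]>.02)&(P[...,0]>.55)&(P[...,0]<.9)&(abs(P[...,1])<.35)
        for k in clean(m): print("obj",rect(P,k),np.round(np.nanmax(P[k],0),3))
E
```

```text
top red (array([617.1, 104. ]), array([ 98.3, 138.6]), 6.15, 544) [0.612 0.111 0.061]
top red (array([ 610.7, -104.4]), array([ 98.1, 139.1]), 3.81, 571) [ 0.607 -0.106  0.06 ]
top blue (array([361.7,  -8.8]), array([474.9,  23. ]), 86.8, 1646) [ 0.363 -0.007  0.06 ]
obj (array([ 824.5, -197.8]), array([101.8, 143.3]), 76.08, 931) [ 0.9   -0.132  0.07 ]
obj (array([809.8,  18.4]), array([101.7, 140.6]), 44.86, 841) [0.892 0.103 0.067]
obj (array([734.7, 289.5]), array([120.4, 101.8]), 89.92, 612) [0.786 0.35  0.067]
obj (array([ 670.3, -319.4]), array([57. , 59.8]), 1.69, 345) [ 0.699 -0.289  0.05 ]
obj (array([618.1, 103.1]), array([100.2, 140.4]), 6.0, 1160) [0.674 0.177 0.068]
obj (array([ 611.9, -104.3]), array([100.3, 139.1]), 3.81, 762) [ 0.665 -0.033  0.066]
obj (array([ 631.1, -103. ]), array([34.1, 35. ]), 44.04, 122) [ 0.648 -0.085  0.05 ]
obj (array([ 592.3, -136.6]), array([32.3, 33.1]), 89.44, 121) [ 0.609 -0.12   0.049]
obj (array([588.3, -69.5]), array([34.2, 33.1]), 88.34, 124) [ 0.605 -0.052  0.049]
obj (array([573. , 322.2]), array([55.2, 45.2]), 89.25, 306) [0.596 0.35  0.068]
side red (array([617.2, 103.4]), array([100.4, 141.9]), 6.12, 800) [0.617 0.09  0.059]
side red (array([ 611.3, -105.3]), array([100.9, 139.5]), 3.98, 1222) [ 0.606 -0.12   0.059]
side blue (array([361.7, -14.3]), array([472.3,  18.4]), 86.76, 2092) [ 0.358 -0.097  0.06 ]
```

```bash
cat >> h.py <<'E'
from scipy.spatial.transform import Rotation as Ro
def ori(psi): return (Ro.from_euler('z',psi)*Ro.from_euler('x',np.pi)).as_rotvec()
def ax(a): return np.array([np.cos(a),np.sin(a),0]),np.array([-np.sin(a),np.cos(a),0])
C=np.array([.617,.1037,0]);a=np.deg2rad(6.1)
S=np.array([.3617,-.0110,0]);b=np.deg2rad(-3.2)
E
python3 - <<'E'
from h import *
n,t=ax(a); p=C+.077*n
o=ori(a)
for psi in(a,a+np.pi,a-np.pi):
    q=bot.inverse_kinematics(p+[0,0,.185],ori(psi)); print(psi,None if q is None else np.round(q,2))
    
bot.goto(p+[0,0,.30],o); bot.line_to(p+[0,0,.185],0.12)
s=status.get_state();print(s['time'],s['eef_pos'],s['wrist_force'],s['joints'])
r=bot.line_to(p-.03*n+[0,0,.185],0.03,contact_N=3)
s=status.get_state();print(r,s['time'],s['eef_pos'],(s['eef_pos']-C)@n,s['wrist_force'])
pp,P=cloud("side"); save(pp,"side2.png")
E
```

```text
0.1064650843716541 [ 0.08  0.54  1.23 -0.    1.36  1.54]
3.2480577379614473 [ 0.08  0.54  1.23  0.    1.36 -1.6 ]
-3.035127569218139 [ 0.08  0.54  1.23  0.    1.36 -1.6 ]
4.2583 [0.69406594 0.1119378  0.18639119] [ 0.18684103 -0.44170065  0.03010668] [7.92982867e-02 5.41082489e-01 1.23329806e+00 3.68605061e-05
 1.36477082e+00 1.54361265e+00]
True 4.9167 [0.67484602 0.10992073 0.18452472] 0.05817953782429579 [-0.19951784 -0.78852285  0.94399369]
```

View pics/side2.png

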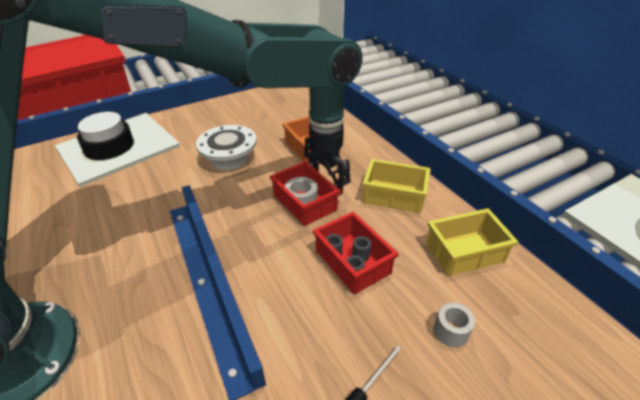

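The picture shows the fingers behind the far rim at about (330,170), not tipping the crate. Next is the drag, turning it to match the stop.

```bash
python3 - <<'E'
from h import *
n,t=ax(b); tc=(C-S)@t
T=lambda d:S+d*n+tc*t+np.array([0,0,.185])
d0=(status.get_state()['eef_pos']-S)@n; print(d0)
bot.line_to(T(.143),0.06,ori=ori(b))
s=status.get_state();print(s['time'],(s['eef_pos']-S)@n,s['wrist_force'])
for nm in("top","side"):
    p,P=cloud(nm); save(p,nm+"3.png")
    r,bl=masks(p,P)
    for k in clean(r): print(nm,rect(P,k))
E
```

```text
0.30601112661763213
7.8417 0.14312853798999953 [ 3.05424385 -0.23840592 -1.20218047]
top (array([ 610.9, -104.4]), array([ 98.4, 139.1]), 3.6, 575)
top (array([404.3, 113.9]), array([105.1,   8.4]), 86.91, 155)
side (array([453.7, 110.7]), array([140.9, 104.8]), 86.91, 870)
side (array([ 611.2, -105.3]), array([101.3, 139.9]), 3.97, 1211)
```

View pics/side3.png

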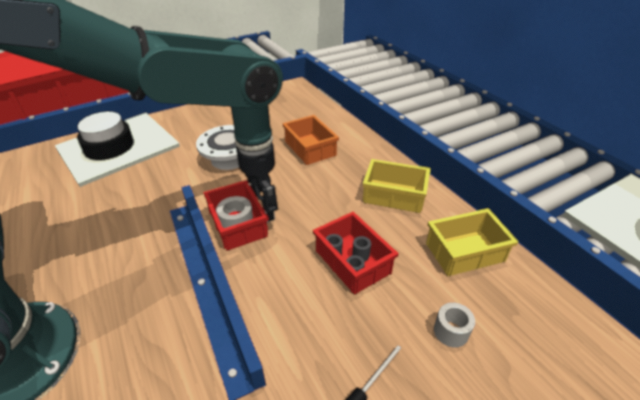

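It is tracking square to the stop at -3.1°, with the bearing inside and about 25 mm to go.

```bash
python3 - <<'E'
from h import *
n,t=ax(b); tc=(C-S)@t
T=lambda d,z=.185:S+d*n+tc*t+np.array([0,0,z])
r=bot.line_to(T(.106),0.02,contact_N=15)
s=status.get_state();d=(s['eef_pos']-S)@n;print(r,s['time'],d,s['wrist_force'])
bot.sleep(.3);print(status.get_state()['wrist_force'])
bot.line_to(T(d+.03),0.05); bot.line_to(T(d+.03,.32),0.15)
# clear the view
bot.line_to(T(d+.17,.33),0.2)
s=status.get_state();print(s['time'],s['wrist_force'])
for nm in("top","side"):
    p,P=cloud(nm); save(p,nm+"4.png")
    q,bl=masks(p,P)
    for m in(q,bl):
        for k in clean(m): print(nm,rect(P,k))
p,_=cams.snapshot("side"); save(cv2.resize(p[150:280,150:350],None,fx=3,fy=3),"crop4.png")
E
```

```text
True 9.15 0.12112674181446718 [ 3.0793747  -0.93005577 -1.52063833]
[ 2.74909792  0.12573414 -0.81062132]
12.1 [-0.44703797  0.69613722 -0.26923242]
top (array([ 610.7, -103.9]), array([ 98.2, 138.2]), 3.61, 570)
top (array([402.3, 181. ]), array([ 8.2, 34.9]), 86.26, 52)
top (array([374.7, 202.7]), array([50.1, 20.3]), 85.59, 171)
top (array([ 356.3, -113.8]), array([269. ,  22.6]), 87.06, 901)
side (array([430.6, 112.5]), array([142.6,  99.6]), 86.64, 848)
side (array([ 611.4, -105.1]), array([101.9, 140.1]), 3.19, 1223)
side (array([362. , -14.5]), array([471.8,  18.3]), 86.7, 2112)
```

View pics/crop4.png

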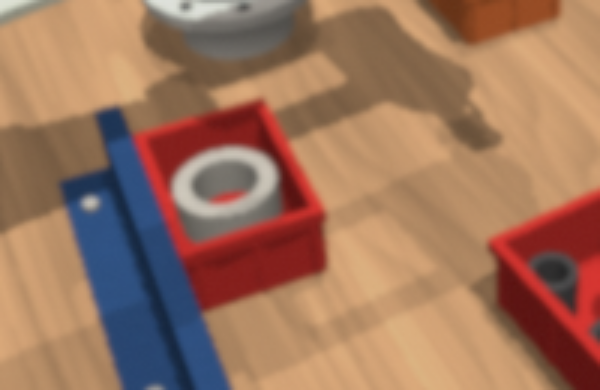

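View pics/top4.png

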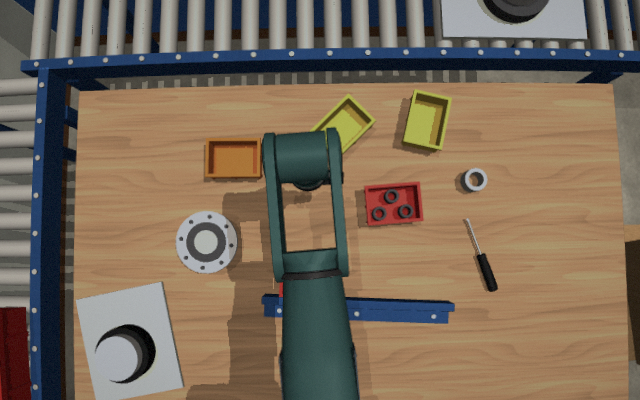

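The crop shows the crate flush along the bar, with its near rim running from (140,140) to (195,290), and the bearing inside. The measured gap is 2 mm or less, within the calibration error. The force died off after the stop, so I'll press once more, gently and slowly, to be sure it is seated.

```bash
python3 - <<'E'
from h import *
n,t=ax(b); tc=(C-S)@t
T=lambda d,z=.185:S+d*n+tc*t+np.array([0,0,z])
d=.121
bot.line_to(T(d+.03,.32),0.15); bot.line_to(T(d+.03),0.12); bot.line_to(T(d+.006),0.05)
f0=status.get_state()['wrist_force']@n
x=d+.006
while x>d-.012:
    x-=.0015; bot.line_to(T(x),0.02)
    s=status.get_state(); f=s['wrist_force']@n-f0; print(round(x,4),round((s['eef_pos']-S)@n,4),round(f,1))
    if f>12: break
# back off straight
bot.line_to(T(x+.03),0.05); bot.line_to(T(x+.03,.32),0.15); bot.line_to(T(x+.17,.33),0.2)
p,P=cloud("side"); save(cv2.resize(p[150:280,150:350],None,fx=3,fy=3),"crop5.png")
q,bl=masks(p,P)
for k in clean(q)+clean(bl): print(rect(P,k))
s=status.get_state();print(s['time'],s['wrist_force'])
E
```

```text
0.1255 0.1256 -0.8
0.124 0.124 0.6
0.1225 0.1224 0.6
0.121 0.121 0.5
0.1195 0.1204 5.3
0.118 0.1199 9.2
0.1165 0.1194 11.0
0.115 0.1189 14.0
(array([431.2, 112.9]), array([143.9,  98.9]), 86.78, 850)
(array([ 610.8, -105.1]), array([100.6, 140. ]), 3.79, 1209)
(array([361.9, -14.2]), array([472.5,  18.4]), 86.71, 2117)
19.9417 [-0.87203237  0.55814069 -0.50922379]
```

View pics/crop5.png

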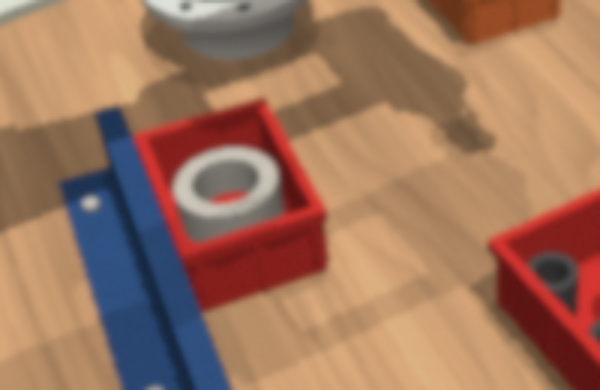

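The crate met firm resistance and stayed where it was, flush along the bar at (140,140)–(195,290). The bearing is inside and the robot is clear.

```bash
python3 -c "
from rig import job
print(job.close_job())"
```

```text
the job is handed in; nothing more can be done
None
```

The job is handed in at about 20 s: the crate with the bearing ring was dragged flat along the bench and rests squarely against the blue stop bar (angles agree within 0.1°), bearing inside, and the crate with the sleeves was not moved.

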